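Switch off the mug warmer and snap its lock cap on

ROBOT

A 6-joint arm with a two-finger parallel gripper is mounted at the origin on the work surface; the furniture and walls round the work are solid. World frame = base frame: x ahead of the robot, y to its left, z up, the work surface at z = 0. Lengths are in mm, angles in degrees, forces in N, time in s.
With the tool pointing down it reaches from about 350 to 850 mm from the base axis. Payload 8.1 kg.
Tool frame: the origin (TCP) lies between the finger pads; the fingertips stand 25 mm ahead of it and the grasp point (between the pads) lies 6 mm ahead of it (r.tcp_to_tips is the distance from the TCP to the fingertips, in mm); z points along the fingers, y is the line along which they close (so a half turn about z gives the same grasp; the last joint's range is limited). The gripper opens to 85 mm and grips with 20 to 120 N. Pads are 22 mm wide; open, the fingers measure 114 mm over their backs; the gripper's body (76 mm by 85 mm) begins 54 mm behind the grasp point. The pads swing forward as they close: fully open they stand 13 mm farther back than shut.
Start: joints at [-80.982, 7.471, 85.268, -0, 87.261, -4.893], TCP at [144.273, -582.401, 256.292] pointing down, gripper open.
Joint ranges: [-169.43, 169.43], [-51.17, 129.36], [1.28, 143.12], [-76.62, 256.62], [0, 156.53], [-152.29, 152.29]. Speed limits (degrees/s): [136.94, 136.94, 159.86, 180, 180, 180].

INTERFACE

Orientations are given as [roll, pitch, yaw] about the fixed x, y, z axes, in that order (R = Rz(yaw) Ry(pitch) Rx(roll)).
In Python, from bench import r gives the robot as it stands.
- The arm moves only by the tool apply_moves, never from a script. Its arguments are lists of equal length, an entry for each row: "angular": the turn, a rotation vector about the world's x, y, z in units of 8 degrees (1.0 is 8 degrees), a list of three; "travel": the shift along the world's x, y, z in units of 40 mm (1.0 is 40 mm), a list of three; "jaw": the opening, from 0 (shut) to 1 (fully open). A call has 1 to 20 rows; each row shifts and turns the commanded pose from where the row before left it; what a row does not reach is not made up. A row lasts 1/8 s, in which the tool goes at most 62.5 mm and 10.7 degrees, less where a joint would pass 70% of its speed; a pose out of reach is approached as far as the arm can. A call is refused whole if a number of a shift passes 1 or a number of a turn 1, either way. A call with a gripper value outside its range is refused whole. The fingers move at their own pace and stop on an object; "force" is the grip in N (left out, the last holds). Time passes only in rows, so rows that do not move let the fingers close. It gives the time, the measured TCP pose, the force, the opening and the grip force at its end, in the units of the state.
- r.sense(): the state, without advancing time (a new reading comes with each control period).
- r.snapshot(name): name is "scene" or "top" or "wrist"; returns a dict with "color" (480x640x3 uint8, red, green, blue), "fx", "fy", "cx", "cy" (pixels), "distortion" ([k1, k2, p1, p2, k3] as OpenCV has them; the pictures are not rectified), "R" (3x3) and "t" (3): a world point X has camera coordinates R X + t; the wrist camera has in their place "mount" (4x4, takes a point from camera to tool coordinates, whose origin is the TCP and whose axes are the flange's). Camera axes: x right, y down, z forward; pixel columns grow to the right and rows downward; lengths in mm; the calibration is good to about 2 mm. A picture is of the moment at which its call begins: read the wrist's pose just before it. There is no depth.
- r.hand_in(): hands the job in; it is judged then, once.
The state is a dict: "time": time; "joint_pos": joint angles; "qd": joint speeds; "joint_efforts": joint torques, N m; "tool_pos": TCP position; "tcp_rot": TCP orientation; "ft_force": force on the tool from outside, world axes, zero at the start; "wrist_torque": the same for the moment, N m; "finger_gap": finger opening in mm; "grip_force": force on a finger pad.
Only numpy, scipy, OpenCV 4.12 (cv2) and the standard library are available. Lean on these libraries where they do the work, as an engineer would, in place of code of your own. Each camera call takes 0.05 s, during which the arm holds its last target. There are 200 camera calls.

TASK

Shut the mug warmer down: turn its dial anticlockwise all the way to its off stop, and only then pick up the loose lock cap and press it down over the stud beside the dial until it clicks. Keep pressing after the click so that the cap's rim is held right down on the housing, squashing the sprung gasket, and finish like that, with the gripper still on the cap and pressing; leave the other things alone.

Things in the scene. Friction and masses are not known exactly. Their poses are not given: they have to be found in the camera images.
- warmer: The mug warmer, fixed to the table: a low grey box 124 (x) x 290 (y) x 40 mm high. Origin: centre of its underside; z up. On its top, all at x = 0: a round flat hot plate (100 mm across, 4 mm high) at y = +85 mm, the dial at y = -15 mm, the lock stud at y = -105 mm.
- dial (a joint): Angle of the black dial, rad: 0 is the off stop, fully anticlockwise seen from above; it grows clockwise, to 4.5. Friction 0.03 N m holds it where it is left. At 0 its grip bar lies along the warmer's x axis, its white line at the -x end, at the long off mark of the white scale.
- dial_grip (a point): Point on the dial's axis in its grip bar, 77 mm above the table. The frame turns with the dial: x runs along the bar, the white line at -x. The bar is 42 mm long, 14 mm wide, from 52 to 84 mm above the table; it stands on a disc 44 mm across whose top is 54 mm above the table.
- stud_foot (a point): Foot of the upright steel lock stud, on its axis at the housing's top; z up. Stud 22 mm across, 26 mm high, the top 8 mm tapered to 14 mm. Four spring balls stand 3.5 mm out of its side, centres 10.5 mm up; they resist the cap with up to about 12 N while its mouth goes from about 14 to 9 mm above the housing, then the force drops (the click) and the balls pull it down to the gasket.
- cap_hub (a point): Centre of the round ribbed hub of the loose grey lock cap, on its axis 47 mm above its mouth; z along the axis. The cap stands mouth down, 60 g, 60 mm high: a cup 42 mm across and 34 mm high, and on it the hub, 26 mm across and 26 mm high. The cup's top is a flat shoulder 8 mm wide round the hub.
- cap_foot (a point): Centre of the cap's mouth, at its lower rim. It comes to stud_foot when the cap is held fully home. The bore above is 31 mm across and 28 mm deep; a lip narrows the lowest 3 mm to 25 mm.
- vial_mid (a point): Bystander: a small green bottle with a dark ribbed cap, 27 mm in diameter, 75 mm high, standing; the point is its centre. Cap and bottle may have changed places, one on the left and one on the right.
- fitting: Bystander: a small brass pipe fitting, 15 x 24 x 15 mm, between robot and warmer. Origin at its underside.
- tub: Bystander: a white food tub upside down on its red lid, 98 x 106 x 50 mm, behind and to the right of the warmer. Origin at its underside.
- gasket (a joint): Squash of the black sprung gasket ring round the stud's foot (40 mm outside, 28 mm inside), m: 0 when it stands 4 mm proud of the housing, 0.004 when flush. The cap's rim presses on it; flush takes about 10 N, and if the clicked cap is let go the ring lifts it by about 4 mm again.
There are look-alikes about, which are no part of the job. What is meant by the part that bears cap_hub is not pink, and is the smaller of those in its own colour.

How it is judged:
By the outcome, as a careful person would: the job done as asked, in the order asked, and still so for the second after the job is handed in, while the arm keeps its last pose, push and grip.
It also fails if it takes over 62 s, if anything falls off the work surface, if the arm or the gripper's body presses on something with over 40 N, if the wrist force passes 120 N, or if a joint passes its speed limit or range.

## Working session

There is one attempt and no reset: what is moved stays moved. The work goes in short steps, Python scripts to look and compute and a tool call to move; the robot and the scene stay as the last step left them, time stands still between calls to the robot, and variables do not carry over. Pictures are saved under pics/ and viewed, at most 10 in all, crops included, and the job is handed in when it is done.

Besides the shell and the picture viewer there is one more tool, called after ">>>" as name(argument=value, ...) on one line, values as JSON. apply_moves: Moves the arm, as the interface text tells. Its arguments: {"type":"object","properties":{"angular":{"type":"array"},"travel":{"type":"array"},"jaw":{"type":"array"},"force":{"type":"number"}},"required":["angular","travel","jaw"]}

```bash
mkdir -p pics; ls; python3 - <<'E'
from bench import r
import cv2,pickle
d={}
for n in("scene","top"):
    s=r.snapshot(n); d[n]=s; cv2.imwrite(f"pics/{n}0.png",s["color"][:,:,::-1])
    print(n,s["fx"],s["cx"],s["cy"],s["distortion"],s["R"],s["t"])
pickle.dump(d,open("d.pkl","wb"))
print(r.sense())
E
```

```text
pics
scene 624.8910979787609 321.30971085797324 234.73850086321008 [-0.15029166  0.          0.          0.          0.        ] [[-0.87005131 -0.49295901  0.00146226]
 [-0.26791633  0.4703666  -0.84081871]
 [ 0.41380136 -0.73194718 -0.54131485]] [ 498.32166007  216.20641275 1226.1596901 ]
top 542.4460596289291 322.74378151349 250.53041273101127 [0.02429933 0.         0.         0.         0.        ] [[-0.0276363  -0.99959643  0.0065739 ]
 [-0.99464015  0.02684259 -0.09985211]
 [ 0.09963535 -0.00929821 -0.99498057]] [  57.06885594  552.11792124 1432.42148005]
{'time': 0.1, 'joint_pos': array([-8.09821579e+01,  7.50956169e+00,  8.53255155e+01, -2.75465135e-04,
        8.72602686e+01, -4.89476009e+00]), 'qd': array([ 0.04555727, -0.14501301, -0.18066356,  0.01924913,  0.0614339 ,
        0.06381445]), 'joint_efforts': array([ 2.31751197e-03, -5.70951319e+01, -5.01943123e+01, -9.90873900e-05,
        8.17394553e-03, -2.09657111e-05]), 'tool_pos': array([ 144.19517716, -581.94025832,  255.33826768]), 'tcp_rot': array([-1.79904978e+02, -7.86133410e-03,  1.39126091e+01]), 'ft_force': array([-0.42701354,  0.78843844, -0.05476633]), 'wrist_torque': array([-0.01286515, -0.0092168 , -0.01273901]), 'grip_force': 0.0, 'finger_gap': 85.04723741511155}
```

View pics/scene0.png

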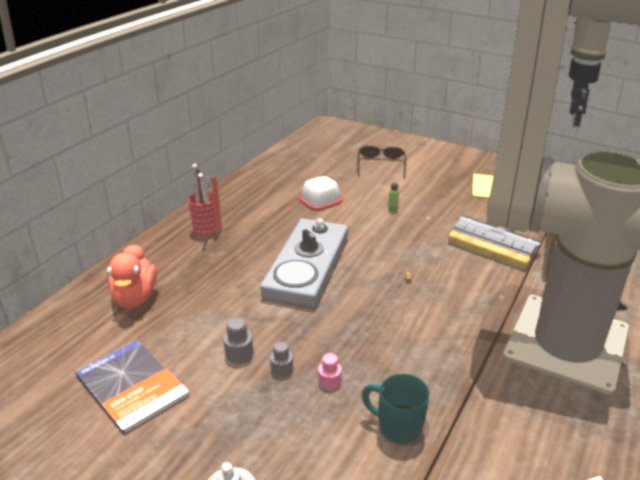

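View pics/top0.png

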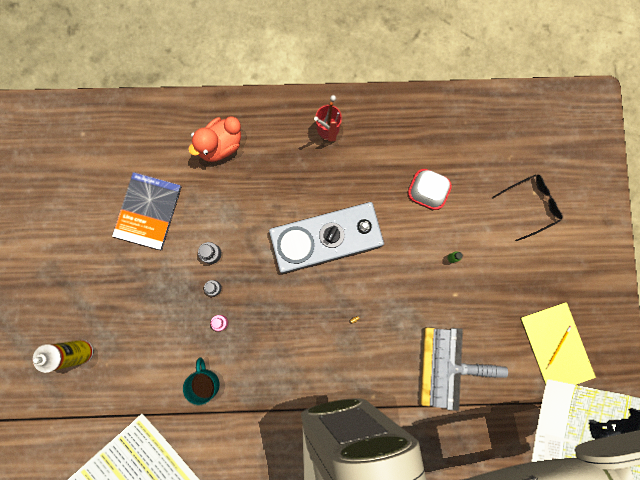

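Scene shows the warmer at (307,262), the dial at (309,243) and the stud at (320,228). The smaller grey cap is at (282,360), next to a bigger grey one at (238,340) and a pink one. In the top view the small cap is at (211,288), the dial at (332,235), the stud at (364,226) and the hot plate at (296,245).

```bash
cat > h.py <<'E'
import numpy as np,cv2
def K(s): return np.array([[s["fx"],0,s["cx"]],[0,s["fy"],s["cy"]],[0,0,1.]])
def pose(s,st=None):
    if "mount" not in s: return np.array(s["R"]),np.array(s["t"])
    from scipy.spatial.transform import Rotation as Ro
    T=np.eye(4);T[:3,:3]=Ro.from_euler("xyz",st["tcp_rot"],degrees=True).as_matrix();T[:3,3]=st["tool_pos"]
    C=np.linalg.inv(T@np.array(s["mount"]));return C[:3,:3],C[:3,3]
def ray(s,p,st=None):
    R,t=pose(s,st);u=cv2.undistortPoints(np.array([[p]],float),K(s),np.array(s["distortion"]))[0,0]
    d=R.T@np.array([u[0],u[1],1]);return -R.T@t,d/np.linalg.norm(d)
def onz(s,p,z,st=None):
    o,d=ray(s,p,st);return o+d*(z-o[2])/d[2]
def tri(*rs):
    A=sum(np.eye(3)-np.outer(d,d) for o,d in rs);b=sum((np.eye(3)-np.outer(d,d))@o for o,d in rs)
    X=np.linalg.solve(A,b);return X,[round(float(np.linalg.norm(np.cross(X-o,d))),1) for o,d in rs]
def proj(s,X,st=None):
    R,t=pose(s,st);return cv2.projectPoints(np.array([X],float),cv2.Rodrigues(R)[0],t,K(s),np.array(s["distortion"]))[0].ravel()
E
python3 - <<'E'
import pickle,cv2,numpy as np
d=pickle.load(open("d.pkl","rb"))
a=cv2.resize(d["top"]["color"][195:275,262:392],None,fx=6,fy=6,interpolation=cv2.INTER_CUBIC)[:, :780]
def c(n,y,x,h,w,f): return cv2.resize(d[n]["color"][y:y+h,x:x+w],None,fx=f,fy=f,interpolation=cv2.INTER_CUBIC)
b=np.hstack([c("top",265,190,50,42,6),c("scene",335,258,50,45,6),c("scene",210,290,50,43,6)])
def put(n,i): cv2.imwrite(n,i[:,:,::-1])
im=np.zeros((600,800,3),np.uint8); a=cv2.resize(a,(480,295));im[:295,:480]=a; im[298:598,:b.shape[1]]=b
put("pics/crops.png",im)
from h import *
# warmer grey-blue mask in top
t=d["top"]["color"];hsv=cv2.cvtColor(t,cv2.COLOR_RGB2HSV)
m=((hsv[...,1]<70)&(hsv[...,2]>110)).astype(np.uint8)
m[:195]=0;m[278:]=0;m[:,:264]=0;m[:,390:]=0
cs=max(cv2.findContours(m,0,2)[0],key=cv2.contourArea);R=cv2.minAreaRect(cs);print(R)
P=np.array([onz(d["top"],p,40)[:2] for p in cv2.boxPoints(R)]);print(P.round(1),np.linalg.norm(np.diff(P,axis=0),axis=1),P.mean(0))
for z,p in((44,(296,245)),(84,(332,235)),(66,(364,226)),(60,(211,288))):print(z,onz(d["top"],p,z).round(1))
for n,p,q in(("cap top",(211,288),(281,348)),("stud",(364,226),(320,223)),("plate",(296,245),(295.5,273))):
    print(n,*tri(ray(d["top"],p),ray(d["scene"],q)))
E
```

```text
((326.1494140625, 236.5601806640625), (45.477455139160156, 108.08948516845703), 75.0685806274414)
[[ 615.4  186.7]
 [ 683.5  -95.6]
 [ 563.7 -122.6]
 [ 496.8  157.7]] [290.47718778 122.83734212 288.18451696] [589.8429304   31.55671027]
44 [568.5 112.9  44. ]
84 [587.6  17.4  84. ]
66 [611.6 -68.   66. ]
60 [460.  336.1  60. ]
cap top [462.6764029  339.12287708  51.60222192] [2.7, 2.7]
stud [613.91688865 -68.36863174  56.63825106] [1.1, 1.1]
plate [570.64626557 113.91425442  39.85261453] [1.9, 1.9]
```

View pics/crops.png

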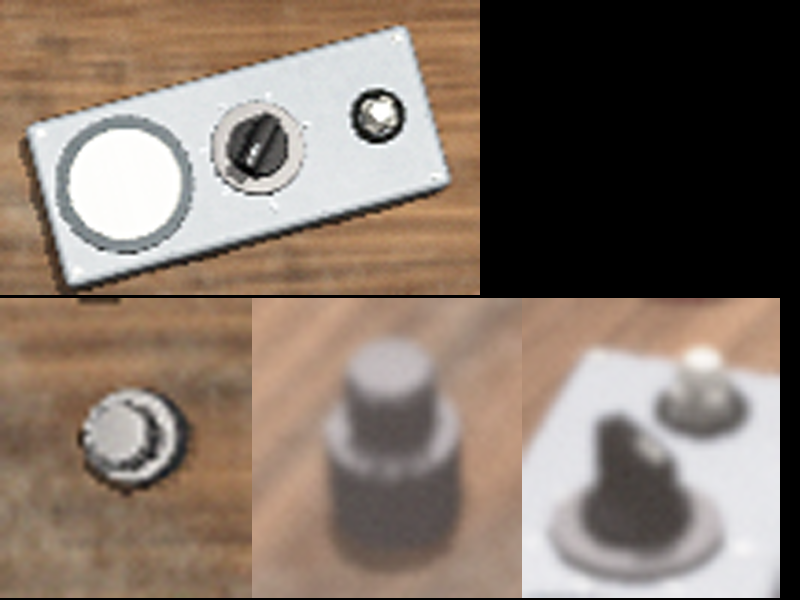

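The crops show the dial bar about 48° clockwise of off, with its white line at the −x/+y end. The warmer outline measures 289 x 123 mm, which matches the text, at yaw about 13.6°. The small cap's top is round at top-view pixel (209,287). Moving over the dial for a wrist look.

>>> apply_moves(angular=[[0,0,0],[0,0,0],[0,0,0],[0,0,0],[0,0,0],[0,0,0],[0,0,0],[0,0,0],[0,0,0],[0,0,0],[0,0,0],[0,0,0],[0,0,0],[0,0,0],[0,0,0],[0,0,0],[0,0,0],[0,0,0],[0,0,0]], travel=[[0.62,0.83,0],[0.62,0.83,0],[0.62,0.83,0],[0.62,0.83,0],[0.62,0.83,0],[0.62,0.83,0],[0.62,0.83,0],[0.62,0.83,0],[0.62,0.83,0],[0.62,0.83,0],[0.62,0.83,0],[0.62,0.83,0],[0.62,0.83,0],[0.62,0.83,0],[0.62,0.83,0],[0.62,0.83,0],[0.62,0.83,0],[0,0,0],[0,0,0]], jaw=[1,1,1,1,1,1,1,1,1,1,1,1,1,1,1,1,1,1,1])

```text
time: 2.48
tool_pos: [565.4, -18.1, 255.7]
tcp_rot: [-180.0, 0.1, 13.9]
ft_force: [0.1, -0.4, -0.7]
finger_gap: 85.6
grip_force: 0.0
```

```bash
python3 - <<'E'
from bench import r
import cv2,pickle
from h import *
st=r.sense();s=r.snapshot("wrist");pickle.dump((s,st),open("w1.pkl","wb"))
cv2.imwrite("pics/w1.png",s["color"][:,:,::-1]);print(st["tool_pos"],st["tcp_rot"],st["joint_pos"].round(1),s["fx"],np.array(s["mount"]).round(3),s["distortion"])
print("expected dial,stud px",proj(s,[593.3,17,84],st),proj(s,[614.5,-70.5,66],st))
E
```

```text
[565.43944278 -18.11600101 255.68344073] [-1.79994620e+02  7.52176027e-02  1.39418507e+01] [-7.   2.3 90.8 -0.  87.  69. ] 387.5372216622779 [[ 1.00000e-03 -9.63000e-01 -2.71000e-01  6.85110e+01]
 [ 1.00000e+00  1.00000e-03 -0.00000e+00  3.74000e-01]
 [ 1.00000e-03 -2.71000e-01  9.63000e-01 -1.17094e+02]
 [ 0.00000e+00  0.00000e+00  0.00000e+00  1.00000e+00]] [-0.07188639  0.          0.          0.          0.        ]
expected dial,stud px [293.01161848 174.49541353] [409.33399229 172.75577662]
```

View pics/w1.png

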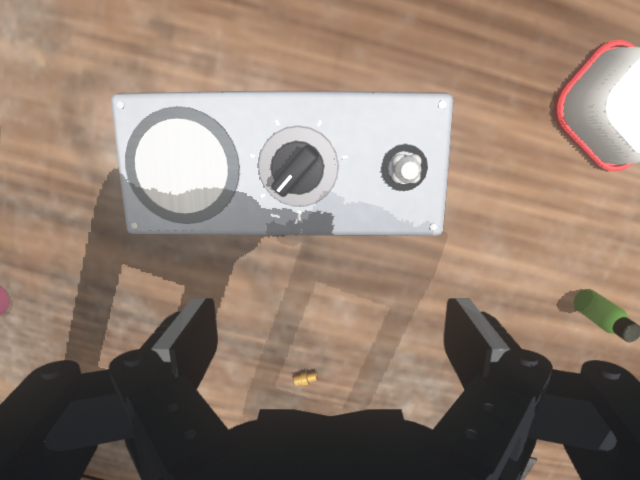

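The wrist view shows the bar from its white-line end (276,191) to (316,148), the gasket centred at (405,167), the stud top at (410,171) and the housing corners.

```bash
python3 - <<'E'
import pickle
from h import *
s,st=pickle.load(open("w1.pkl","rb"));d=pickle.load(open("d.pkl","rb"))
C=np.array([onz(s,p,40,st)[:2] for p in((113,94),(453,94),(443,234),(128,234))]);print(C.round(1),np.linalg.norm(np.diff(C,axis=0),axis=1),C.mean(0))
e=C[0]+C[3]-C[1]-C[2];print("yaw",np.degrees(np.arctan2(e[1],e[0]))-90)
a,b=[onz(s,p,84,st) for p in((276,191),(316,148))];v=a-b
print("bar",a,b,np.linalg.norm(v),(a+b)/2,np.degrees(np.arctan2(v[1],v[0])))
print("disc",onz(s,(298,166),54,st),"gasket",onz(s,(405,167),43,st),"studtop",onz(s,(410,171),66,st))
print(tri(ray(s,(410,171),st),ray(d["top"],(364,226)),ray(d["scene"],(320,219.5))))
print(tri(ray(s,(297,169),st),ray(d["top"],(333,234)),ray(d["scene"],(309,234))))
E
```

```text
[[ 617.6  181.4]
 [ 683.9  -92.7]
 [ 568.3 -121.7]
 [ 499.5  154.6]] [281.98993608 119.13616928 284.73585418] [592.32626907  30.39027387]
yaw 13.78569366310191
bar [578.18577215  26.7252814   84.        ] [616.16259473   4.9298221   84.        ] 43.78676854016071 [597.17418344  15.82755175  84.        ] 150.14784943183224
disc [596.97468658  16.52809634  54.        ] gasket [616.91043594 -70.66366133  43.        ] studtop [615.95135746 -70.6106631   66.        ]
(array([614.33304422, -69.13556401,  65.76401409]), [2.2, 2.9, 1.2])
(array([594.84291349,  15.12440387,  77.06351362]), [2.3, 3.8, 1.6])
```

>>> apply_moves(angular=[[0,0,-0.8],[0,0,-0.8],[0,0,-0.8],[0,0,-0.8],[0,0,-0.8],[0,0,-0.8],[0,0,-0.7],[0,0,0],[0,0,0],[0,0,0],[0,0,0]], travel=[[0.11,0.12,-0.45],[0.11,0.12,-0.45],[0.11,0.12,-0.45],[0.11,0.12,-0.45],[0.11,0.12,-0.45],[0.11,0.12,-0.45],[0.1,0.13,-0.45],[0,0,-0.38],[0,0,-0.38],[0,0,-0.38],[0,0,0]], jaw=[0.6,0.6,0.6,0.6,0.6,0.6,0.6,0.6,0.6,0.6,0.6], force=30)

```text
time: 3.9
tool_pos: [595.0, 15.8, 82.9]
tcp_rot: [179.9, 0.2, -30.1]
ft_force: [0.1, -0.1, 0.8]
finger_gap: 51.2
grip_force: 0.0
```

>>> apply_moves(angular=[[0,0,0],[0,0,0],[0,0,0],[0,0,0],[0,0,0],[0,0,0]], travel=[[0,0,0],[0,0,0],[0,0,0],[0,0,0],[0,0,0],[0,0,0]], jaw=[0.1,0.1,0.1,0.1,0.1,0.1])

```text
time: 4.65
tool_pos: [597.1, 16.1, 85.7]
tcp_rot: [-179.9, -0.1, -30.1]
ft_force: [0.6, 2.9, 6.1]
finger_gap: 13.2
grip_force: 34.1
```

>>> apply_moves(angular=[[0,0,0.4],[0,0,0.7],[0,0,0.7],[0,0,0.7],[0,0,0.7],[0,0,0.7],[0,0,0.7],[0,0,0.5],[0,0,0.3],[0,0,0.3],[0,0,0]], travel=[[0,0,0.05],[0,0,0],[0,0,0],[0,0,0],[0,0,0],[0,0,0],[0,0,0],[0,0,0],[0,0,0],[0,0,0],[0,0,0]], jaw=[0.1,0.1,0.1,0.1,0.1,0.1,0.1,0.1,0.1,0.1,0.1], force=40)

```text
time: 6.02
tool_pos: [596.9, 17.5, 86.0]
tcp_rot: [-179.9, -0.1, 15.5]
ft_force: [7.6, 7.4, -7.6]
finger_gap: 13.1
grip_force: 47.3
```

```bash
python3 -c "
from bench import r
s=r.sense();print(s['tcp_rot'],s['wrist_torque'],s['ft_force'],s['joint_pos'])"
```

```text
[-1.79882025e+02 -1.27549177e-01  1.55167584e+01] [ 1.3395498  -1.28748623 -0.69270631] [ 7.61678194  7.4007106  -7.60029084] [-3.32215667 15.10500142 95.06812382  0.16291724 69.7443288  71.10466016]
```

>>> apply_moves(angular=[[0,0,0.3],[0,0,0.3],[0,0,0]], travel=[[0,0,0],[0,0,0],[0,0,0]], jaw=[0.1,0.1,0.1])

```text
time: 6.4
tool_pos: [596.9, 17.5, 86.1]
tcp_rot: [-179.9, -0.1, 20.2]
ft_force: [7.6, 8.0, -6.6]
finger_gap: 13.7
grip_force: 88.9
```

```bash
python3 -c "
from bench import r
s=r.sense();print(s['tcp_rot'],s['wrist_torque'],s['ft_force'],s['joint_pos'])"
```

```text
[-1.79855270e+02 -1.45334272e-01  2.01805751e+01] [ 1.37047515 -1.19721827 -2.33461208] [ 7.58951115  8.02851773 -6.56109135] [-3.34540005 15.09942377 95.065048    0.20326324 69.76016248 66.40364759]
```

>>> apply_moves(angular=[[0,0,-0.4],[0,0,-0.4],[0,0,0],[0,0,0],[0,0,0],[0,0,0],[0,0,0],[0,0,0],[0,0,0],[0,0,0],[0,0,0],[0,0,0],[0,0,0],[0,0,0]], travel=[[0,0,0],[0,0,0],[0,0,0],[0,0,0],[0,0,0],[0,0,0.5],[0,0,0.7],[0,0,0.9],[-0.3,0.3,0.9],[-0.4,0.4,0.9],[-0.4,0.4,0],[-0.4,0.4,0],[0,0,0],[0,0,0]], jaw=[0.1,0.1,0.6,0.6,0.6,0.6,0.6,0.8,0.8,0.8,0.8,0.8,0.8,0.8])

```text
time: 8.15
tool_pos: [536.8, 75.6, 243.8]
tcp_rot: [180.0, -0.1, 13.9]
ft_force: [0.8, -0.3, 0.1]
finger_gap: 68.2
grip_force: 0.0
```

```bash
python3 - <<'E'
from bench import r
import cv2,pickle
from h import *
st=r.sense();s=r.snapshot("wrist");pickle.dump((s,st),open("w2.pkl","wb"))
print(st["tool_pos"],st["tcp_rot"],r.tcp_to_tips)
p=proj(s,[596,16,70],st);print(p);x,y=p.astype(int)
c=s["color"][max(0,y-70):y+60,max(0,x-60):x+150]
cv2.imwrite("pics/w2.png",cv2.resize(c,None,fx=3,fy=3)[:,:,::-1])
E
```

```text
[536.7885885   75.6466107  243.75203899] [ 1.79962753e+02 -8.26331392e-02  1.39197760e+01] 25.0
[426.4510085  164.89743839]
```

View pics/w2.png

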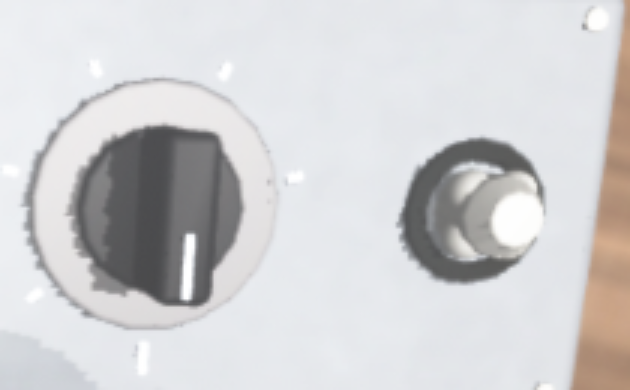

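The crop shows the white line running from (190,237) to (188,297), the off mark at (142,357) and the gasket and stud at right. I'll check the line's angle and at the same time fix the stud's position from this second view.

```bash
python3 - <<'E'
import pickle
from h import *
s,st=pickle.load(open("w2.pkl","rb"));s1,st1=pickle.load(open("w1.pkl","rb"))
f=lambda x,y:(366+x/3-.3,94+y/3-.3)
a,b=[onz(s,f(*p),84,st) for p in((188.5,297),(190,237))];v=a-b;print("line",a,b,np.degrees(np.arctan2(v[1],v[0])))
a,b=[onz(s,f(*p),84,st) for p in((208,300),(219,140))];v=a-b;print("bar right edge",np.degrees(np.arctan2(v[1],v[0])),np.linalg.norm(v))
m,c=onz(s,f(142,357),40,st),onz(s,f(155,204),44,st);v=m-c;print("mark",np.degrees(np.arctan2(v[1],v[0])),c)
print("gasket",onz(s,f(474,210),43,st),"stud top",onz(s,f(516,219),66,st))
print("tri",tri(ray(s,f(516,219),st),ray(s1,(410,171),st1)), tri(ray(s,f(474,210),st),ray(s1,(405,167),st1)))
E
```

```text
line [577.69849646  12.18007858  84.        ] [591.53133127  16.18896535  84.        ] -163.8379102812086
bar right edge -166.19917954562496 37.720364048147715
mark -166.5561180440525 [595.97604961  17.18776012  44.        ]
gasket [616.73180778 -69.52521073  43.        ] stud top [616.46639594 -69.50898781  66.        ]
tri (array([616.20095572, -71.0617052 ,  63.41981997]), [0.4, 0.4]) (array([616.81469459, -71.40011317,  39.35525933]), [0.1, 0.1])
```

>>> apply_moves(angular=[[0,0,0],[0,0,0],[0,0,0],[0,0,0],[0,0,0],[0,0,0],[0,0,0],[0,0,0],[0,0,0]], travel=[[-0.45,0.85,0],[-0.45,0.85,0],[-0.45,0.85,0],[-0.45,0.85,0],[-0.45,0.85,0],[-0.45,0.85,0],[-0.45,0.85,0],[0,0,0],[0,0,0]], jaw=[0.8,0.8,0.8,0.8,0.8,0.8,0.8,0.8,0.8])

```text
time: 9.32
tool_pos: [410.8, 313.5, 242.7]
tcp_rot: [180.0, 0.0, 13.9]
ft_force: [0.4, -0.0, -0.5]
finger_gap: 68.5
grip_force: 0.0
```

```bash
python3 - <<'E'
from bench import r
import cv2,pickle
from h import *
st=r.sense();s=r.snapshot("wrist");pickle.dump((s,st),open("w3.pkl","wb"))
cv2.imwrite("pics/w3.png",s["color"][:,:,::-1]);print(st["tool_pos"],st["tcp_rot"],proj(s,[461,337,60],st))
E
```

```text
[410.83924438 313.50597764 242.66770927] [1.79966359e+02 3.03003711e-03 1.39103875e+01] [315.57754079 148.19140515]
```

View pics/w3.png

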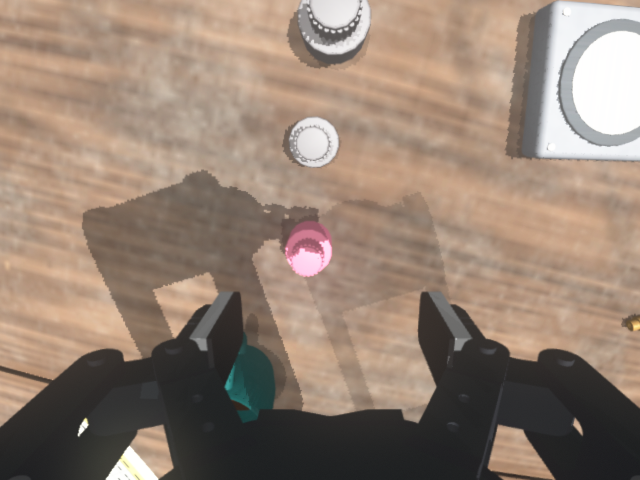

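The dial line reads −166.2°, matching the off mark at −166.6°, so the dial is off. In this view the small cap's hub top is at (313,143), the pink one is at (309,250) and the big grey one is at (335,20).

```bash
python3 - <<'E'
import pickle
from h import *
s,st=pickle.load(open("w3.pkl","rb"));d=pickle.load(open("d.pkl","rb"))
g=cv2.cvtColor(s["color"],cv2.COLOR_RGB2HSV);m=((g[...,1]<40)&(g[...,2]>90)).astype(np.uint8);m[:105]=0;m[180:]=0;m[:,:270]=0;m[:,360:]=0
c=max(cv2.findContours(m,0,2)[0],key=cv2.contourArea);print(cv2.minEnclosingCircle(c))
p=(313,143)
print(onz(s,p,60,st),onz(s,(313.5,142),34,st))
print(tri(ray(s,p,st),ray(d["top"],(209.7,287.5))),tri(ray(s,p,st),ray(d["top"],(209.7,287.5)),ray(d["scene"],(281.3,347.3))))
print("pink",onz(s,(309,253),60,st))
E
```

```text
((313.5, 141.5), 25.739173889160156)
[464.28250206 339.78628081  60.        ] [464.02379559 340.45025272  34.        ]
(array([462.78777863, 340.62215356,  51.56731811]), [1.3, 1.3]) (array([463.18910154, 340.49800681,  54.54139031]), [1.0, 1.6, 0.9])
pink [378.59763593 322.87271418  60.        ]
```

>>> apply_moves(angular=[[0,0,0],[0,0,0],[0,0,0],[0,0,0],[0,0,0],[0,0,0],[0,0,0],[0,0,0],[0,0,0],[0,0,0]], travel=[[0.22,0.11,-0.6],[0.22,0.11,-0.6],[0.22,0.11,-0.6],[0.22,0.11,-0.6],[0.22,0.11,-0.6],[0.22,0.11,-0.6],[0,0,-0.3],[0,0,-0.3],[0,0,-0.25],[0,0,0]], jaw=[0.7,0.7,0.7,0.7,0.7,0.7,0.6,0.6,0.6,0.6], force=60)

```text
time: 10.62
tool_pos: [462.6, 340.0, 64.1]
tcp_rot: [180.0, 0.1, 13.9]
ft_force: [-1.2, 0.1, 0.2]
finger_gap: 51.3
grip_force: 0.0
```

>>> apply_moves(angular=[[0,0,0],[0,0,0],[0,0,0],[0,0,0],[0,0,0],[0,0,0],[0,0,0]], travel=[[0,0,0],[0,0,0],[0,0,0],[0,0,0],[0,0,0],[0,0,0],[0,0,0]], jaw=[0.2,0.2,0.2,0.2,0.2,0.2,0.2])

```text
time: 11.5
tool_pos: [463.7, 340.8, 65.8]
tcp_rot: [-180.0, -0.1, 13.9]
ft_force: [-1.2, -0.3, 6.2]
finger_gap: 23.6
grip_force: 59.2
```

```bash
python3 - <<'E'
from bench import r
import cv2,pickle
from h import *
st=r.sense();s=r.snapshot("wrist");t=r.snapshot("scene");pickle.dump((s,st,t),open("w4.pkl","wb"))
a=cv2.resize(s["color"][220:420,200:440],(480,400));b=cv2.resize(t["color"][300:400,240:320],(320,400))
cv2.imwrite("pics/w4.png",np.hstack([a,b])[:,:,::-1]);print(st["tool_pos"],st["tcp_rot"],st["ft_force"],st["grip_force"])
E
```

```text
[463.74597333 340.82990281  65.77275628] [-1.79968505e+02 -9.85597429e-02  1.39135448e+01] [-1.1548327  -0.27955631  6.24128354] 59.15446758270264
```

View pics/w4.png

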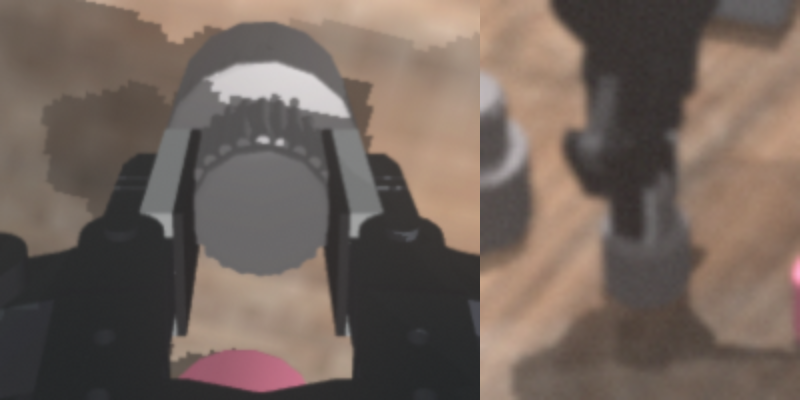

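The cap's hub (top disc centred at crop (262,212), full-picture (331,326)) sits between the pads, and the cap stands upright on the table.

```bash
python3 - <<'E'
import pickle
from h import *
s,st,t=pickle.load(open("w4.pkl","rb"))
a=[onz(s,(200+x/2,220+y/2),60,st) for x,y in((262,212),(262,150),(262,275),(194,212),(330,212))]
print(np.round(a,1)); print("axes",proj(s,[*st["tool_pos"][:2],60],st))
E
```

```text
[[465.3 340.6  60. ]
 [476.8 343.4  60. ]
 [452.8 337.5  60. ]
 [462.3 352.2  60. ]
 [468.2 328.9  60. ]]
axes [329.19479481 329.56422322]
```

>>> apply_moves(angular=[[0,0,0],[0,0,0],[0,0,0],[0,0,0],[0,0,0]], travel=[[0,0,0.3],[0,0,0.7],[0,0,0.9],[0,0,0.9],[0,0,0]], jaw=[0.2,0.2,0.2,0.2,0.2], force=70)

```text
time: 12.22
tool_pos: [465.0, 341.6, 181.3]
tcp_rot: [-179.9, -0.4, 13.9]
ft_force: [0.4, -1.0, -1.1]
finger_gap: 23.5
grip_force: 68.7
```

>>> apply_moves(angular=[[0,0,0],[0,0,0],[0,0,0],[0,0,0],[0,0,0],[0,0,0],[0,0,0],[0,0,0],[0,0,0],[0,0,0],[0,0,0],[0,0,0],[0,0,0],[0,0,0]], travel=[[0.2,-0.5,0],[0.34,-0.93,0],[0.34,-0.93,0],[0.34,-0.93,0],[0.34,-0.93,0],[0.34,-0.93,0],[0.34,-0.93,0],[0.34,-0.93,0],[0.34,-0.93,0],[0.34,-0.93,0],[0.34,-0.93,0],[0.17,-0.5,-0.3],[0,0,-0.5],[0,0,0]], jaw=[0.2,0.2,0.2,0.2,0.2,0.2,0.2,0.2,0.2,0.2,0.2,0.2,0.2,0.2])

```text
time: 13.98
tool_pos: [611.1, -70.4, 140.4]
tcp_rot: [-179.8, 0.4, 13.9]
ft_force: [-0.4, 0.8, -0.2]
finger_gap: 23.3
grip_force: 68.8
```

```bash
python3 - <<'E'
from bench import r
import cv2,pickle
from h import *
st=r.sense();s=r.snapshot("wrist");t=r.snapshot("scene");pickle.dump((s,st,t),open("w5.pkl","wb"))
a=cv2.resize(s["color"][180:420,200:440],(400,400));b=cv2.resize(t["color"][180:260,280:360],(400,400))
cv2.imwrite("pics/w5.png",np.hstack([a,b])[:,:,::-1]);print(st["tool_pos"],st["tcp_rot"],st["joint_pos"].round(1))
for n,X in(("stud top",(616.3,-70.5,66)),("foot",(616.3,-70.5,40))):
    p=proj(t,X);q=proj(s,X,st);print(n,"scene crop",400+(p[0]-280)*5,(p[1]-180)*5,"wrist crop",(q[0]-200)/.6,(q[1]-180)/.6)
E
```

```text
[611.08292608 -70.37909608 140.44913262] [-179.80181231    0.3588819    13.92440061] [-11.4  14.7  89.4   0.   76.3  64.7]
stud top scene crop 600.2027454414044 195.298943006064 wrist crop 221.1969064090344 123.82011225343518
foot scene crop 600.1827478584994 241.22308762228897 wrist crop 221.03074128879058 100.17636536571032
```

View pics/w5.png

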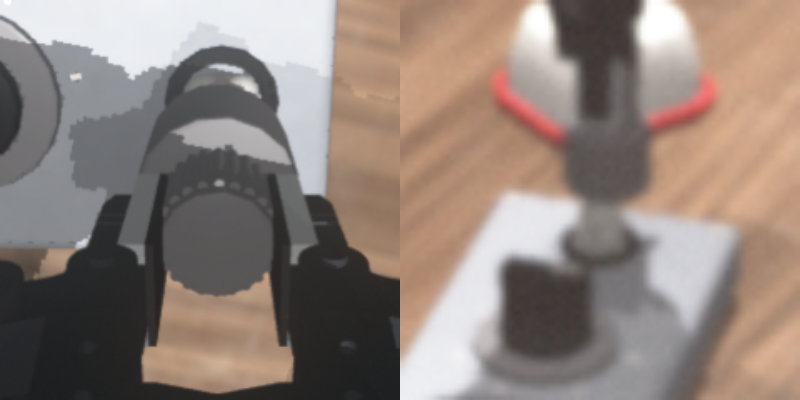

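Cap hangs directly over the stud in the scene view (cup at crop x≈607, stud at ≈603), and the gasket is just ahead in the wrist view. I'll add about 4 mm in x and lower.

>>> apply_moves(angular=[[0,0,0],[0,0,0],[0,0,0],[0,0,0]], travel=[[0.1,0,0],[0,0,-0.2],[0,0,-0.2],[0,0,0]], jaw=[0.2,0.2,0.2,0.2])

```text
time: 14.58
tool_pos: [617.0, -71.4, 127.3]
tcp_rot: [-179.9, 0.1, 13.9]
ft_force: [0.0, -0.4, -1.0]
finger_gap: 23.8
grip_force: 68.8
```

>>> apply_moves(angular=[[0,0,0],[0,0,0],[0,0,0]], travel=[[-0.03,0,-0.1],[0,0,-0.1],[0,0,0]], jaw=[0.2,0.2,0.2])

```text
time: 14.95
tool_pos: [616.5, -71.4, 120.5]
tcp_rot: [-180.0, 0.0, 13.9]
ft_force: [-0.4, 0.9, 0.6]
finger_gap: 23.5
grip_force: 68.9
```

>>> apply_moves(angular=[[0,0,0],[0,0,0],[0,0,0],[0,0,0]], travel=[[0,0,-0.06],[0,0,-0.06],[0,0,-0.06],[0,0,0]], jaw=[0.2,0.2,0.2,0.2])

```text
time: 15.45
tool_pos: [616.3, -71.1, 113.0]
tcp_rot: [-180.0, 0.0, 13.9]
ft_force: [0.4, 2.0, -4.5]
finger_gap: 23.9
grip_force: 69.0
```

>>> apply_moves(angular=[[0,0,0],[0,0,0],[0,0,0],[0,0,0]], travel=[[0,0,-0.06],[0,0,-0.06],[0,0,-0.04],[0,0,0]], jaw=[0.2,0.2,0.2,0.2])

```text
time: 15.95
tool_pos: [616.7, -71.6, 107.6]
tcp_rot: [-180.0, 0.0, 13.9]
ft_force: [-4.1, 3.2, 5.3]
finger_gap: 23.6
grip_force: 69.9
```

>>> apply_moves(angular=[[0,0,0],[0,0,0],[0,0,0],[0,0,0]], travel=[[0,0,-0.05],[0,0,-0.05],[0,0,-0.03],[0,0,0]], jaw=[0.2,0.2,0.2,0.2])

```text
time: 16.45
tool_pos: [617.5, -71.6, 106.0]
tcp_rot: [180.0, -0.1, 13.9]
ft_force: [-15.2, 5.8, 26.6]
finger_gap: 23.5
grip_force: 72.4
```

>>> apply_moves(angular=[[0,0,0],[0,0,0],[0,0,0],[0,0,0]], travel=[[-0.03,0.01,0],[0,0,-0.02],[0,0,0],[0,0,0]], jaw=[0.2,0.2,0.2,0.2])

```text
time: 16.95
tool_pos: [617.0, -71.6, 105.8]
tcp_rot: [179.9, -0.2, 13.9]
ft_force: [-13.1, 4.5, 28.2]
finger_gap: 23.8
grip_force: 72.5
```

```bash
python3 - <<'E'
from bench import r
import cv2
from h import *
st=r.sense();s=r.snapshot("wrist");t=r.snapshot("scene");a=cv2.resize(s["color"][140:380,160:400],(400,400));b=cv2.resize(t["color"][190:270,280:360],(400,400),interpolation=cv2.INTER_CUBIC)
cv2.imwrite("pics/w6.png",np.hstack([a,b])[:,:,::-1]);print(st["tool_pos"],st["ft_force"],st["wrist_torque"])
E
```

```text
[617.0055485  -71.5799193  105.84654074] [-13.07057812   4.48681993  28.1609804 ] [0.98802331 2.40733805 0.04487713]
```

View pics/w6.png

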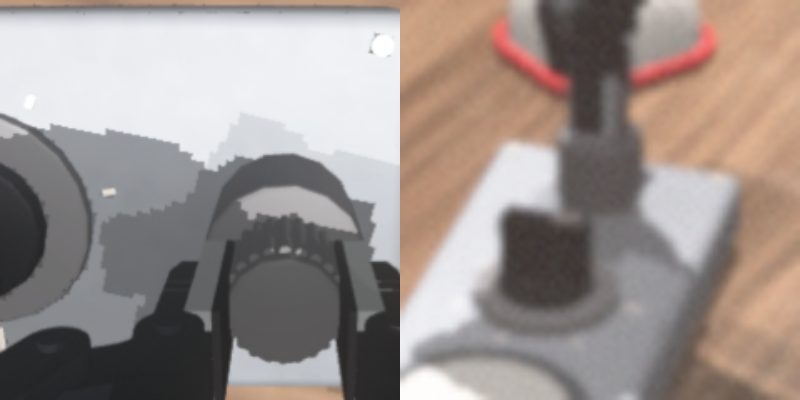

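The wrist view and the scene view (cap at crop (600,170)) show the cap seated with its rim on the housing, no ring visible, and the dial untouched. I'll ease the sideways load a bit and add a little push.

>>> apply_moves(angular=[[0,0,0],[0,0,0],[0,0,0],[0,0,0],[0,0,0]], travel=[[-0.04,0.01,0],[0,0,-0.02],[0,0,0],[0,0,0],[0,0,0]], jaw=[0.2,0.2,0.2,0.2,0.2])

```text
time: 17.68
tool_pos: [616.4, -71.5, 105.7]
tcp_rot: [179.8, -0.3, 13.9]
ft_force: [-11.0, 1.8, 28.2]
finger_gap: 23.7
grip_force: 72.4
```

```bash
python3 -c "
from bench import r
print(r.hand_in())"
```

```text
the job is handed in; nothing more can be done
None
```

The job is handed in at about 18 s: the dial is at its off stop, and the small grey cap is on the stud and held down with about 28 N, gripper still on it. The click and the flush gasket are inferred from force and height readings, and no verdict came back.

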